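Hold the spring clip open over the postcard stand

TASK

The little bamboo card stand on the shelf has been left leaning: swing its hinged card holder by the side bar until the card stands upright, and leave it there. Then pick up the big steel spring clip by its handles, squeeze it open and hold it gaping astride the middle of the card's top edge, with one jaw well down on each side and not touching the card or stand, so that I can slip a note in. Finish still holding the clip open there, do not let it close or let go, and leave the frog, egg cup, vase and organiser where they are.

Things in the scene. Friction and masses are not known exactly. Their poses are not given: they have to be found in the camera images.
- stand_hinge (a point): Point on the card stand's hinge axis, midway along it, 30 mm above the shelf. The stand is fixed: bamboo base 100 x 150 x 14 mm with a 45 mm high cheek at each end of the hinge. Axes fixed to the base: y along the hinge (towards the side bar), z up, x level and square to the card when it is upright. Turned up to 0.4 rad about the vertical.
- card_lever (a joint): Angle of the stand's hinged card holder, rad: 0 = card upright, positive = leaning towards the stand's +x (away from the robot), range -0.6 to 0.6. Stiff friction hinge (about 1.1 N at the bar): stays where it is left. It carries a stiff white picture card 100 mm wide, 3 mm thick, top edge 110 mm from the hinge axis.
- lever_bar (a point): Grip point on the card holder's side bar: round bamboo, 12 mm thick, parallel to the hinge, 110 mm from its axis (level with the card's top edge), 84 mm along +y from the card's middle. The bar ends at 104 mm along y; a 10 mm square arm carries it at 53 to 63 mm, elsewhere it is free all round. Moves with the holder; can be pinched from above across the bar.
- card_edge (a point): Middle of the card's top edge. Axes move with the card holder: y along the edge, z up along the card, x square to the card.
- clip_center (a point): Middle of the loose steel spring clip (92 mm tall, 100 g), which stands on its jaws, handles up; 50 mm above the shelf there. Axes: z up to the handles, y along its hinge barrel (40 mm wide along y), x across: the two handles lie at +x and -x and are squeezed together along x. Yaw up to 0.6 rad. Handles: flat plates 36 mm wide ending 42 mm above this point shut, 47 mm open. Pivot 5 mm below.
- clip_a (a joint): Opening angle of the clip's +x handle and jaw, rad: 0 = shut, 0.33 = stop. Both sides are linked and open equally. Outer faces of the handles: 53 mm apart at their tops shut, 20 mm apart and parallel at the stop. Squeezing near the tops takes about 3 N to start and 6 N to reach the stop; 20 N does no harm.
- clip_b (a joint): Opening angle of the clip's -x handle and jaw, as clip_a.
- clip: The whole clip; origin 50 mm below clip_center, same axes. Shut, the jaw feet are 30 mm across x. Fully open, the jaws end 47 mm below clip_center, the gap at the tips is about 30 mm, narrowing evenly to the 10 mm barrel at the pivot, and the feet span about 56 mm. A card edge fits in from the tips up to 10 mm below clip_center.
- stand: The fixed card stand with its card holder; origin at the middle of its underside, axes as stand_hinge.
- frog: Green glass frog ornament, 70 mm long, 55 mm tall, origin under its middle. Leave alone.
- egg_cup: Stainless steel egg cup, 50 mm across, 62 mm tall, origin under its middle. Leave alone.
- vase: Black ceramic vase, 72 mm across, 120 mm tall, origin under its middle. Leave alone.
- organiser: Fixed bamboo desk organiser with a tray front, 170 x 220 x 110 mm (pencils to 170 mm), origin under its middle. Leave alone.

How it is judged:
By the outcome, as a careful person would: the job done as asked, in the order asked, and still so for the second after the job is handed in, while the arm keeps its last pose, push and grip.
It also fails if it takes over 54 s, if anything falls off the work surface, if the arm or the gripper's body presses on something with over 40 N, if the wrist force passes 120 N, or if a joint passes its speed limit or range.

ROBOT

A 6-joint arm with a two-finger parallel gripper is mounted at the origin on the work surface. World frame = base frame: x ahead of the robot, y to its left, z up, the work surface at z = 0. Lengths are in m, angles in degrees, forces in N, time in s.
With the tool pointing down it reaches from about 0.3 to 0.75 m from the base axis. Payload 8.5 kg.
Tool frame: the origin (TCP) lies at the very end of the fingers, on their centre line; the grasp point (between the pads) lies 19 mm behind it; z points along the fingers, y is the line along which they close (so a half turn about z gives the same grasp; the last joint's range is limited). The gripper opens to 88 mm and grips with 3 to 60 N. Pads are 18 mm wide; open, the fingers measure 123 mm over their backs; the gripper's body (75 mm by 187 mm) begins 45 mm behind the grasp point.
Start: joints at [64.899, 21.807, 74.336, -0, 83.858, -12.336], TCP at [0.122, 0.536, 0.214] pointing down, gripper open.
Joint ranges: [-178.18, 178.18], [-50.72, 133.34], [12.68, 142.11], [-81.47, 261.47], [9.98, 163.14], [-165.26, 165.26]. Speed limits (degrees/s): [136.94, 136.94, 180, 180, 180, 180].

INTERFACE

Orientations are given as a 3x3 rotation matrix whose columns are the frame's x, y, z axes.
In Python, from bench import r gives the robot as it stands.
- The arm moves only by the tool send_rows, never from a script. Its argument "series" is one flat list of numbers, 7 for each row, row after row: the shift along the tool's x, y, z in m, then the turn, a rotation vector about the tool's x, y, z in degrees, then the opening, from 0 (shut) to 1 (fully open). A call has 1 to 12 rows; each row shifts and turns the commanded pose from where the row before left it, along the tool's axes as they then stand; what a row does not reach is not made up. A row lasts 1/12 s, in which the tool goes at most 41.7 mm and 7.16 degrees, less where a joint would pass 70% of its speed; a pose out of reach is approached as far as the arm can. A call is refused whole if a number of a shift passes 0.0417 or a number of a turn 7.16, either way. A call with a gripper value outside its range is refused whole. The fingers move at their own pace and stop on an object; "force" is the grip in N (left out, the last holds). Time passes only in rows, so rows that do not move let the fingers close. It gives the time, the measured TCP pose, the force, the opening and the grip force at its end, in the units of the state.
- r.get_state(): the state, without advancing time (a new reading comes with each control period).
- r.grab_frame(name): name is "scene" or "top" or "wrist"; returns the picture (400x640x3 uint8, red, green, blue); there is no depth.
- r.camera_model(name): a dict with "vertical_fov" (degrees; the focal length in pixels is half the picture's height over the tangent of half this angle, whatever the lens; pixels are square), "cx", "cy" (the principal point, pixels), "view" (4x4, takes a point from world to camera coordinates). Camera axes: x right, y up, looking along -z (the intrinsics and any distortion apply to the point x, -y, -z); pixel columns grow to the right and rows downward; lengths in m; the calibration is good to about 2 mm. A picture is of the moment at which its call begins: read the wrist's pose just before it. camera_model takes no time and is no camera call; for the wrist camera it gives the pose at the moment of the call.
- r.sign_off(): hands the job in; it is judged then, once.
The state is a dict: "clock": time; "joint_positions": joint angles; "qvel": joint speeds; "joint_torque": joint torques, N m; "position": TCP position; "tool_rot": TCP orientation; "force": force on the tool from outside, world axes, zero at the start; "ft_torque": the same for the moment, N m; "opening": finger opening in m; "finger_force": force on a finger pad.
Only numpy, scipy, OpenCV 4.12 (cv2) and the standard library are available. Lean on these libraries where they do the work, as an engineer would, in place of code of your own. Each camera call takes 0.05 s, during which the arm holds its last target. There are 200 camera calls.

## Working session

There is one attempt and no reset: what is moved stays moved. The work goes in short steps, Python scripts to look and compute and a tool call to move; the robot and the scene stay as the last step left them, time stands still between calls to the robot, and variables do not carry over. Pictures are saved under pics/ and viewed, at most 10 in all, crops included, and the job is handed in when it is done.

Besides the shell and the picture viewer there is one more tool, called by a JSON object that holds its "name" and its "arguments". send_rows: Moves the arm, as the interface text tells. Its arguments: {"type":"object","properties":{"series":{"type":"array"},"force":{"type":"number"}},"required":["series"]}

```bash
ls; mkdir -p pics; python3 - <<'E'
from bench import r
import cv2,numpy as np
np.set_printoptions(precision=4,suppress=True)
for n in("scene","top"):
    cv2.imwrite(f"pics/{n}0.png",r.grab_frame(n)[:,:,::-1]); m=r.camera_model(n); print(n,m)
print(r.get_state())
E
```

```text
pics
scene {'vertical_fov': 42.33121032485633, 'cx': 317.17477356476377, 'cy': 200.24862983065864, 'view': array([[ 0.7953,  0.6061, -0.0136, -0.4459],
       [-0.3435,  0.469 ,  0.8137,  0.0984],
       [ 0.4995, -0.6424,  0.5812, -1.9791],
       [ 0.    ,  0.    ,  0.    ,  1.    ]])}
top {'vertical_fov': 55.36244790782596, 'cx': 315.14140374455667, 'cy': 201.02019785048773, 'view': array([[-0.0258, -0.9997,  0.0008,  0.0572],
       [ 0.9956, -0.0257,  0.09  , -0.5918],
       [-0.09  ,  0.0031,  0.9959, -1.1629],
       [ 0.    ,  0.    ,  0.    ,  1.    ]])}
{'clock': 0.1, 'joint_positions': array([ 64.8985,  21.8375,  74.3778,   0.0006,  83.8565, -12.337 ]), 'qvel': array([-0.017 , -0.0837, -0.1043,  0.0006,  0.0514, -0.1125]), 'joint_torque': array([  0.0045, -43.8657, -22.4906,   0.0715,   0.0342,  -0.0001]), 'position': array([0.1214, 0.5362, 0.2139]), 'tool_rot': array([[-0.9753,  0.2209, -0.0005],
       [ 0.2209,  0.9753, -0.0011],
       [ 0.0003, -0.0012, -1.    ]]), 'force': array([ 0.2493, -0.4939,  0.3221]), 'ft_torque': array([0.0115, 0.022 , 0.0207]), 'finger_force': 0.0, 'opening': 0.08830448374579736}
```

View pics/scene0.png

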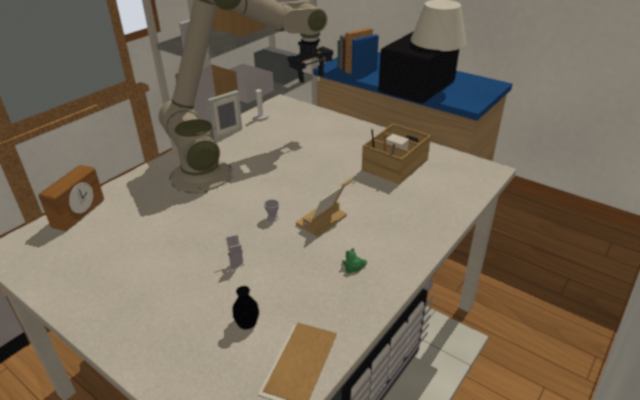

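View pics/top0.png

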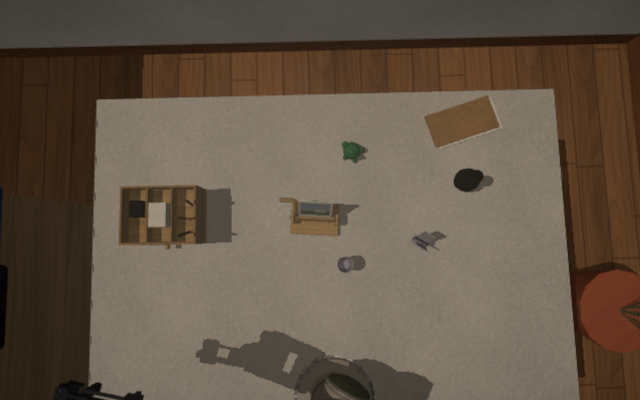

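```bash
cat > h.py <<'E'
import numpy as np, cv2
np.set_printoptions(precision=4,suppress=True)
def K(m): 
    f=200/np.tan(np.radians(m["vertical_fov"])/2); return f
def ray(m,u,v):
    f=K(m);V=np.array(m["view"]);R=V[:3,:3];d=R.T@np.array([(u-m["cx"])/f,-(v-m["cy"])/f,-1]);c=-R.T@V[:3,3];return c,d
def atz(m,u,v,z):
    c,d=ray(m,u,v);return c+d*(z-c[2])/d[2]
def proj(m,P):
    P=np.atleast_2d(P);V=np.array(m["view"]);p=P@V[:3,:3].T+V[:3,3];f=K(m)
    return np.c_[m["cx"]+f*p[:,0]/-p[:,2], m["cy"]-f*p[:,1]/-p[:,2]]
def crop(img,x0,y0,w,h,s): return cv2.resize(img[y0:y0+h,x0:x0+w],None,fx=s,fy=s,interpolation=cv2.INTER_CUBIC)
E
python3 - <<'E'
from h import *
a=cv2.imread("pics/top0.png");b=cv2.imread("pics/scene0.png")
A=np.hstack([crop(a,272,190,80,56,5),crop(a,395,220,80,56,5)])
B=np.hstack([crop(b,285,170,80,70,5),crop(b,205,220,80,70,5)])
cv2.imwrite("pics/c1.png",cv2.convertScaleAbs(np.vstack([A,B])[:,:800],alpha=1.5))
from bench import r
m=r.camera_model("top")
for u,v,z in((316,222,.014),(291,201,.11),(424,240,.05),(346,264,.06),(352,150,.03)):print(atz(m,u,v,z))
E
```

```text
[0.5281 0.0408 0.014 ]
[0.5874 0.1121 0.11  ]
[ 0.4639 -0.2849  0.05  ]
[ 0.3988 -0.0453  0.06  ]
[ 0.7511 -0.0784  0.03  ]
```

View pics/c1.png

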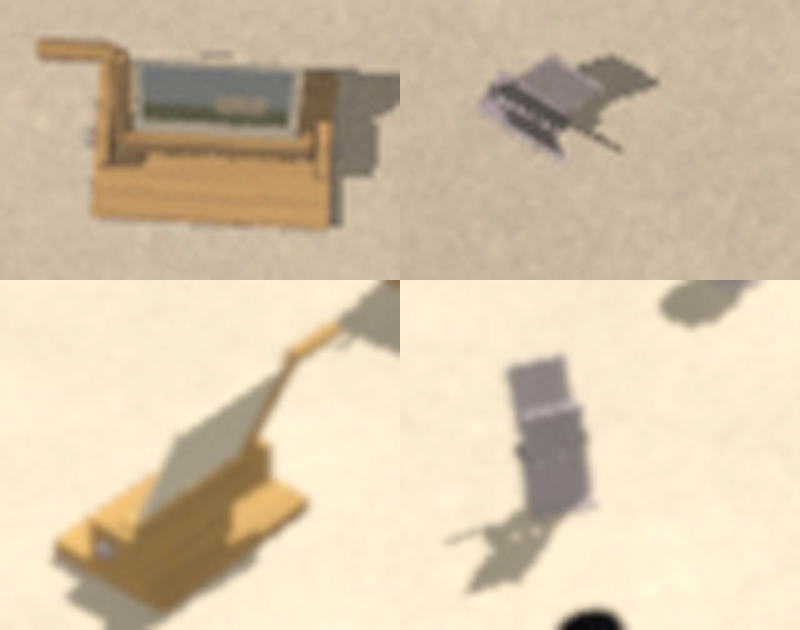

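```bash
python3 - <<'E'
from h import *
from bench import r
s=r.get_state();m=r.camera_model("wrist");V=m["view"];R=V[:3,:3];c=-R.T@V[:3,3];T=s["tool_rot"]
print("cam in tool",T.T@(c-s["position"]),"axes(tool cols)",T.T@R.T,m["vertical_fov"],m["cx"],m["cy"])
t=r.camera_model("top");
P=lambda x,y,ox,oy,h=0:(ox+x/5,oy+(y-h)/5)
a=atz(t,*P(93,217,272,190),.014);b=atz(t,*P(330,228,272,190),.014)
print(a,b,np.linalg.norm(a-b),"yaw",np.arctan2(-(a-b)[0],(a-b)[1]))
yw=np.arctan2(-(a-b)[0],(a-b)[1]);mid=(a+b)/2+.05*np.array([np.cos(yw),np.sin(yw),0]);print("stand",mid)
print("bar end",atz(t,*P(38,48,272,190),.128))
E
```

```text
cam in tool [ 0.0825  0.001  -0.1706] axes(tool cols) [[-0.0006  0.95    0.3121]
 [ 1.      0.001  -0.0012]
 [-0.0015  0.3121 -0.95  ]] 70.90229833536091 323.85384040888437 197.5022419958821
[0.4945 0.1212 0.014 ] [ 0.4838 -0.0268  0.014 ] 0.1484622933339911 yaw -0.07205276791492189
stand [0.539  0.0436 0.014 ]
bar end [0.5906 0.1435 0.128 ]
```

{"name": "send_rows", "arguments": {"series": [-0.0285, -0.0206, -0.0037, 0, 0, 0, 1, -0.0285, -0.0206, -0.0037, 0, 0, 0, 1, -0.0285, -0.0206, -0.0037, 0, 0, 0, 1, -0.0285, -0.0206, -0.0037, 0, 0, 0, 1, -0.0285, -0.0206, -0.0037, 0, 0, 0, 1, -0.0285, -0.0206, -0.0037, 0, 0, 0, 1, -0.0285, -0.0206, -0.0037, 0, 0, 0, 1, -0.0285, -0.0206, -0.0037, 0, 0, 0, 1, -0.0285, -0.0206, -0.0037, 0, 0, 0, 1, -0.0285, -0.0206, -0.0037, 0, 0, 0, 1, -0.0285, -0.0206, -0.0037, 0, 0, 0, 1, -0.0285, -0.0206, -0.0037, 0, 0, 0, 1], "force": 10}}

```text
clock: 1.1
position: [0.4011, 0.2182, 0.2589]
tool_rot: [[-0.975, 0.221, -0.0], [0.221, 0.975, -0.0], [0.0, -0.0, -1.0]]
force: [0.3, 0.6, 0.2]
opening: 0.088
finger_force: 0.0
```

{"name": "send_rows", "arguments": {"series": [-0.0285, -0.0206, -0.0037, 0, 0, 0, 1, -0.0285, -0.0206, -0.0037, 0, 0, 0, 1, -0.0285, -0.0206, -0.0037, 0, 0, 0, 1, -0.0285, -0.0206, -0.0037, 0, 0, 0, 1, -0.0285, -0.0206, -0.0037, 0, 0, 0, 1, -0.0285, -0.0206, -0.0037, 0, 0, 0, 1, 0, 0, 0, 0, 0, 6.77, 1, 0, 0, 0, 0, 0, 6.77, 1, 0, 0, 0, 0, 0, 6.77, 1, 0, 0, 0, 0, 0, 6.77, 1, 0, 0, 0, 0, 0, 6.77, 1, 0, 0, 0, 0, 0, 6.77, 1]}}

```text
clock: 2.1
position: [0.5398, 0.0614, 0.2807]
tool_rot: [[-0.592, 0.806, -0.001], [0.806, 0.592, 0.0], [0.001, -0.001, -1.0]]
force: [-0.5, -0.2, 0.2]
opening: 0.0882
finger_force: 0.0
```

{"name": "send_rows", "arguments": {"series": [0, 0, 0, 0, 0, 6.77, 1, 0, 0, 0, 0, 0, 6.77, 1, 0, 0, 0, 0, 0, 6.77, 1, 0, 0, 0, 0, 0, 6.77, 1, 0, 0, 0, 0, 0, 6.77, 1, 0, 0, 0, 0, 0, 6.77, 1, 0, 0, 0, 0, 0, 0, 1, 0, 0, 0, 0, 0, 0, 1]}}

```text
clock: 2.77
position: [0.5398, 0.0614, 0.2808]
tool_rot: [[0.066, 0.998, -0.001], [0.998, -0.066, 0.0], [0.0, -0.001, -1.0]]
force: [0.2, 0.7, 0.7]
opening: 0.0879
finger_force: 0.0
```

```bash
python3 - <<'E'
from h import *
from bench import r
s=r.get_state();m=r.camera_model("wrist");im=r.grab_frame("wrist")[:,:,::-1]
import pickle;pickle.dump(m,open("wA.pkl","wb"))
cv2.imwrite("pics/wA.png",im);print(s["clock"],s["position"],s["tool_rot"])
E
```

```text
2.7667 [0.5398 0.0614 0.2808] [[ 0.0663  0.9978 -0.0007]
 [ 0.9978 -0.0663  0.0001]
 [ 0.     -0.0007 -1.    ]]
```

View pics/wA.png

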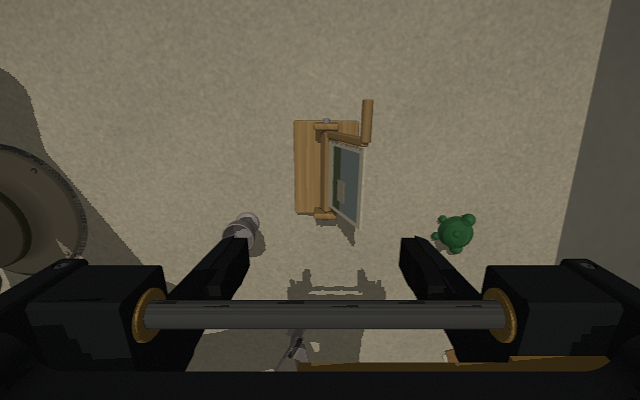

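```bash
python3 - <<'E'
from h import *
im=cv2.imread("pics/wA.png")
cv2.imwrite("pics/wAc.png",crop(im,285,90,100,150,4)[:600])
E
```

```text
(no output)
```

View pics/wAc.png

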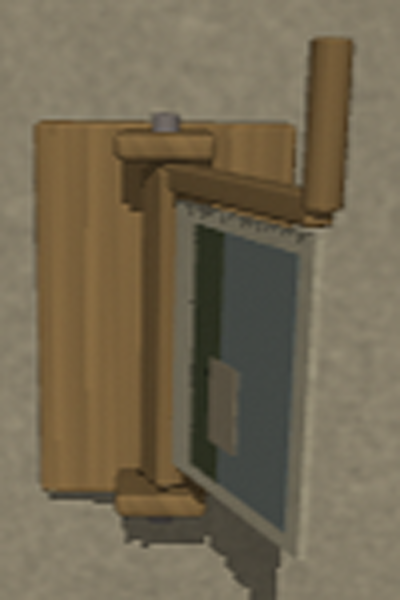

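```bash
cat > fit.py <<'E'
from h import *
import pickle
from scipy.optimize import least_squares
def stand(p):
    x,y,w,a=p
    R=np.array([[np.cos(w),-np.sin(w),0],[np.sin(w),np.cos(w),0],[0,0,1]])
    f=lambda q:R@np.array(q)+[x,y,0]
    c=lambda u,yy:f([u*np.sin(a),yy,.03+u*np.cos(a)])
    return f,c
def pts(p):
    f,c=stand(p)
    return np.array([f([-.05,.075,.014]),f([-.05,-.075,.014]),f([.05,.075,.014]),c(.11,.05),c(.11,-.05),c(.11,.104),c(.11,.066)])
E
python3 - <<'E'
from fit import *
m=pickle.load(open("wA.pkl","rb"))
px=np.array([(36,122),(40,489),(294,123),(319,232),(296,555),(331,40),(324,195)])/4+[285,90]
s=least_squares(lambda p:(proj(m,pts(p))-px).ravel(),[.539,.044,-.072,.4])
print(s.x,s.fun.reshape(-1,2));f,c=stand(s.x);print("bar",c(.11,.084),"hinge",c(0,0),"bar0",stand([*s.x[:3],0])[1](.11,.084))
E
```

```text
[ 0.54    0.0471 -0.0879  0.403 ] [[-0.844  -0.3339]
 [-0.6762  1.0139]
 [ 1.1202  0.8593]
 [-0.0452  1.7904]
 [ 0.4011  1.4925]
 [ 0.2719 -0.5264]
 [-0.3493 -3.3082]]
bar [0.5903 0.127  0.1312] hinge [0.54   0.0471 0.03  ] bar0 [0.5473 0.1308 0.14  ]
```

{"name": "send_rows", "arguments": {"series": [0, 0, 0, 0, 0, 1.2, 1, 0.035, 0.022, 0, 0, 0, 0, 1, 0.035, 0.0225, 0, 0, 0, 0, 1, 0, 0, 0.03, 0, 0, 0, 1, 0, 0, 0.03, 0, 0, 0, 1, 0, 0, 0.03, 0, 0, 0, 1, 0, 0, 0.03, 0, 0, 0, 1, 0, 0, 0.03, 0, 0, 0, 1, 0, 0, 0.019, 0, 0, 0, 1, 0, 0, 0, 0, 0, 0, 1], "force": 8}}

```text
clock: 3.65
position: [0.5885, 0.127, 0.1079]
tool_rot: [[0.09, 0.996, -0.008], [0.996, -0.09, -0.0], [-0.001, -0.008, -1.0]]
force: [-0.6, 0.5, -0.1]
opening: 0.0881
finger_force: 0.0
```

{"name": "send_rows", "arguments": {"series": [0, 0, 0, 0, 0, 0, 0, 0, 0, 0, 0, 0, 0, 0, 0, 0, 0, 0, 0, 0, 0, 0, 0, 0, 0, 0, 0, 0, 0, 0, 0, 0, 0, 0, 0, 0, 0, 0, 0, 0, 0, 0, 0, 0, 0, 0, 0, 0, 0, 0, 0, 0, 0, 0, 0, 0, 0, 0, 0, 0, 0, 0, 0, 0, 0, 0, 0, 0, 0, 0]}}

```text
clock: 4.48
position: [0.5906, 0.1271, 0.1121]
tool_rot: [[0.091, 0.996, -0.0], [0.996, -0.091, -0.0], [-0.0, -0.0, -1.0]]
force: [-0.4, -0.5, 0.0]
opening: 0.0236
finger_force: 0.0
```

```bash
python3 - <<'E'
from fit import *
from bench import r
m=r.camera_model("wrist");im=r.grab_frame("wrist")[:,:,::-1]
pickle.dump(m,open("wB.pkl","wb"))
cv2.imwrite("pics/wB.png",im)
E
```

```text
(no output)
```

View pics/wB.png

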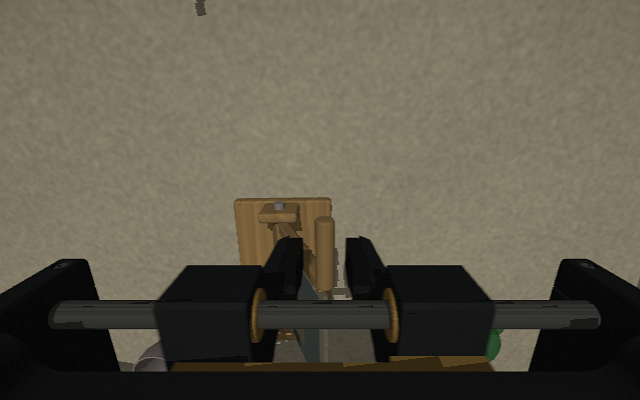

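{"name": "send_rows", "arguments": {"series": [0, 0, 0, 0, 0, 0, 0, 0, 0, 0, 0, 0, 0, 0, 0, 0, 0, 0, 0, 0, 0, 0, 0, 0, 0, 0, 0, 0]}}

```text
clock: 4.87
position: [0.5913, 0.127, 0.1128]
tool_rot: [[0.091, 0.996, 0.002], [0.996, -0.091, -0.0], [0.0, 0.002, -1.0]]
force: [1.0, -0.3, 4.1]
opening: 0.0004
finger_force: 2.1
```

```bash
python3 - <<'E'
from fit import *
from bench import r
s=r.get_state();print(s["opening"],s["finger_force"],s["force"])
im=r.grab_frame("wrist")[:,:,::-1];sc=r.grab_frame("scene")[:,:,::-1]
cv2.imwrite("pics/wC.png",np.hstack([crop(im,220,180,200,150,2),crop(sc,280,140,100,100,3)[:300]*1.4]).clip(0,255))
E
```

```text
0.00038975651394163014 2.051587253808975 [ 1.0103 -0.323   4.1166][ WARN:0@0.713] global loadsave.cpp:1063 imwrite_ Unsupported depth image for selected encoder is fallbacked to CV_8U.
```

View pics/wC.png

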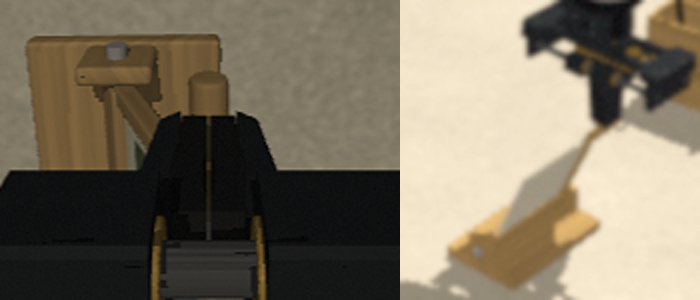

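```bash
python3 - <<'E'
from fit import *
from bench import r
ms=[pickle.load(open("wA.pkl","rb")),pickle.load(open("wB.pkl","rb")),r.camera_model("top"),r.camera_model("scene")]
px=np.array([(367.75,100),(324.5,219),(279.6,199.6),(285+338/5,170+(327-280)/5)])
for k in ([0,1],[0,2],[1,2],[0,3],[2,3],[0,1,2,3]):
    s=least_squares(lambda P:np.concatenate([(proj(ms[i],P)[0]-px[i]) for i in k]),[.59,.13,.12]);print(k,s.x,s.fun)
# base corners via all: check base scale
P=lambda x,y:(285+x/4,90+y/4)
for q in ((36,122),(40,489),(294,123)):print(atz(ms[0],*P(*q),.014))
print(atz(ms[1],234.5,198.5,.014),atz(ms[1],331,198,.014))
f,c=stand([.54,.0471,-.0879,.403]);print(c(.11,.104))
for i in range(4):print(proj(ms[i],c(.11,.104)),px[i])
E
```

```text
[0, 1] [0.5917 0.1465 0.1305] [-0.1854 -0.0707  0.1013  0.036 ]
[0, 2] [0.5946 0.1464 0.1101] [-0.2859  0.1693 -0.4573 -0.7494]
[1, 2] [0.5914 0.1438 0.1239] [-0.0265 -0.0048  0.0289 -0.1231]
[0, 3] [0.5925 0.1466 0.1285] [ 0.3223 -0.2571 -1.3098  0.1545]
[2, 3] [0.5931 0.1455 0.1293] [-0.7496 -0.9084 -1.3481  0.178 ]
[0, 1, 2, 3] [0.5917 0.1462 0.1297] [-0.214   0.1879  0.2676 -0.0718 -1.0203 -0.4281 -1.5658 -0.1621]
[0.498  0.1256 0.014 ]
[ 0.4849 -0.0215  0.014 ]
[0.5947 0.1188 0.014 ]
[0.4993 0.129  0.014 ] [0.5961 0.1206 0.014 ]
[0.5921 0.1469 0.1312]
[[368.0549  99.4511]] [367.75 100.  ]
[[325.2736 218.733 ]] [324.5 219. ]
[[278.2821 199.0053]] [279.6 199.6]
[[351.2543 178.8042]] [352.6 179.4]
```

```bash
python3 - <<'E'
from fit import *
from bench import r
print(r.camera_model("wrist").keys())
b=cv2.imread("pics/wB.png");c=r.grab_frame("wrist")[:,:,::-1]
for row in(222,228,234):print(row,b[row,308:342,2],c[row,308:342,2],sep="\n")
print(b[205:235,325,2],c[205:240,325,2])
s=r.get_state();print(s["position"],s["opening"],s["joint_torque"])
E
```

```text
dict_keys(['vertical_fov', 'cx', 'cy', 'view'])
222
[125 124 123 123 120 118  90  76  86  98 104 106 103 102 101 100 100 101
 100 100 100 105 104 101  97  80  87 123 134 130 130 130 131 132]
[120 119 120 116 114 115  88  74  86  96 104 108 109 108 107 106 106 104
 109 110 108 107 102  96  86  70  97 123 129 126 125 127 128 131]
228
[113 119 122 124 122 119  88  72  83  91  99 103 106 110 112 113 115 113
 111 111 111 107 101  95  91  77  87 126 137 136 138 139 141 142]
[114 118 120 118 113 114  85  71  83  92  99 100 104 107 112 112 111 109
 108 107 107 101  95  91  84  69  97 126 132 133 133 136 137 136]
234
[112 118 122 123 121 119  95  77  82  92  99 103 107 109 113 115 115 113
 111 111 110 105 101  96  90  77  86 123 136 137 139 138 138 137]
[114 120 121 119 115 115  89  74  83  91  98 100 105 107 112 111 111 109
 108 107 104 102  95  90  85  69  97 126 134 136 139 137 135 134]
[110 111 111 111 111 110 111 110 110 110 112  89  89  88  88  90  94 101
 118 118 115 113 113 113 113 113 112 113 112 113] [110 111 111 111 111 112 110 111 111 112  99  81  87  84  86  89  94 104
 116 112 108 108 109 109 109 109 109 109 109 109 109 112  98  33  37]
[0.5912 0.1271 0.1127] 0.0004071714602834047 [  0.3328 -47.7799 -17.7888   0.1019   0.587    0.0011]
```

{"name": "send_rows", "arguments": {"series": [0, 0, -0.02, 0, 0, 0, 0.5, 0, 0, 0, 0, 0, 0, 0.5, 0, 0, 0, 0, 0, 0, 0.5, 0, 0, 0, 0, 0, 0, 0.5, 0, 0, 0, 0, 0, 0, 0.5, 0, 0, 0, 0, 0, 0, 0.5, 0, 0, 0, 0, 0, 0, 0.5, 0, 0, 0.02, 0, 0, 0, 0.5, 0, 0, 0.01, 0, 0, 0, 0.5, 0, 0, 0.01, 0, 0, 0, 0.5, 0, 0, 0, 0, 0, 0, 0.5, 0, 0, 0, 0, 0, 0, 0]}}

```text
clock: 6.02
position: [0.5904, 0.1271, 0.0917]
tool_rot: [[0.091, 0.996, -0.001], [0.996, -0.091, -0.0], [-0.0, -0.001, -1.0]]
force: [-0.1, 0.3, 0.9]
opening: 0.0395
finger_force: 0.0
```

{"name": "send_rows", "arguments": {"series": [0, 0, 0, 0, 0, 0, 0, 0, 0, 0, 0, 0, 0, 0, 0, 0, 0, 0, 0, 0, 0, 0, 0, 0, 0, 0, 0, 0, 0, 0, 0, 0, 0, 0, 0, 0, 0, 0, 0, 0, 0, 0]}}

```text
clock: 6.52
position: [0.5909, 0.1271, 0.0925]
tool_rot: [[0.091, 0.996, 0.001], [0.996, -0.091, 0.0], [0.0, 0.001, -1.0]]
force: [0.1, 0.6, 2.0]
opening: 0.0112
finger_force: 8.0
```

{"name": "send_rows", "arguments": {"series": [0, -0.0035, -0.0014, 0, 0, 0, 0, 0, -0.0035, -0.0013, 0, 0, 0, 0, 0, -0.0035, -0.0012, 0, 0, 0, 0, 0, -0.0036, -0.0011, 0, 0, 0, 0, 0, -0.0036, -0.0009, 0, 0, 0, 0, 0, -0.0037, -0.0008, 0, 0, 0, 0, 0, -0.0037, -0.0007, 0, 0, 0, 0, 0, -0.0037, -0.0006, 0, 0, 0, 0, 0, -0.0037, -0.0004, 0, 0, 0, 0, 0, -0.0037, -0.0003, 0, 0, 0, 0, 0, -0.0037, -0.0002, 0, 0, 0, 0, 0, -0.0038, -0.0001, 0, 0, 0, 0]}}

```text
clock: 7.52
position: [0.5465, 0.1311, 0.1009]
tool_rot: [[0.091, 0.996, -0.0], [0.996, -0.091, -0.0], [-0.0, -0.0, -1.0]]
force: [2.1, -1.4, 1.6]
opening: 0.0115
finger_force: 8.0
```

{"name": "send_rows", "arguments": {"series": [0, 0, 0, 0, 0, 0, 0, 0, 0, 0, 0, 0, 0, 0, 0, 0, 0, 0, 0, 0, 0]}}

```text
clock: 7.77
position: [0.5466, 0.1311, 0.1009]
tool_rot: [[0.091, 0.996, -0.001], [0.996, -0.091, -0.0], [-0.0, -0.001, -1.0]]
force: [-0.7, -1.0, 2.1]
opening: 0.0119
finger_force: 8.0
```

```bash
python3 - <<'E'
from fit import *
from bench import r
s=r.get_state();print(s["position"],s["opening"],s["force"])
im=r.grab_frame("scene")[:,:,::-1];t=r.grab_frame("top")[:,:,::-1]
cv2.imwrite("pics/sD.png",np.hstack([crop(im,290,160,70,80,5),crop(t,275,185,80,80,5)]))
E
```

```text
[0.5466 0.1311 0.1009] 0.011884295683282487 [-0.7182 -1.0334  2.1379]
```

View pics/sD.png

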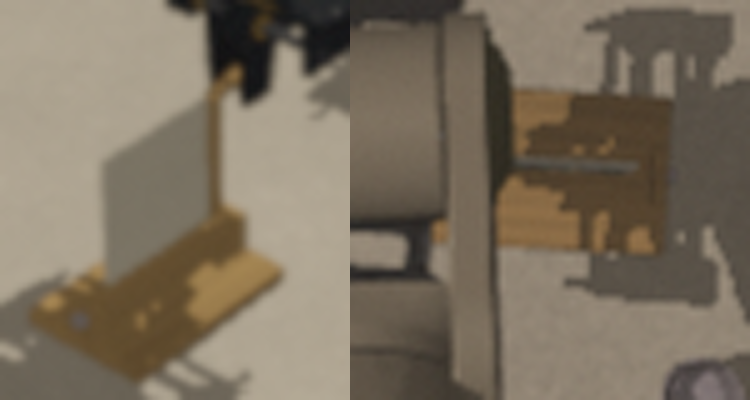

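{"name": "send_rows", "arguments": {"series": [0, 0, 0, 0, 0, 0, 0.5, 0, 0, 0, 0, 0, 0, 0.5, 0, 0, 0, 0, 0, 0, 0.5, 0, 0, 0, 0, 0, 0, 0.5, 0, 0, -0.03, 0, 0, 0, 0.5, 0, 0, -0.03, 0, 0, 0, 0.5, 0, 0, -0.04, 0, 0, 0, 1, 0, 0, -0.04, 0, 0, 0, 1, 0, 0, -0.039, 0, 0, 0, 1, -0.036, 0, 0, 0, 0, 0, 1, -0.035, 0, 0, 0, 0, 0, 1, 0, 0, 0, 0, 0, 0, 1]}}

```text
clock: 8.87
position: [0.5405, 0.0563, 0.2805]
tool_rot: [[0.094, 0.996, 0.001], [0.996, -0.094, -0.001], [-0.001, 0.001, -1.0]]
force: [0.3, -0.7, 0.2]
opening: 0.0818
finger_force: 0.0
```

{"name": "send_rows", "arguments": {"series": [0, 0, 0, 0, 0, 0, 1, 0, 0, 0, 0, 0, 0, 1]}}

```text
clock: 9.03
position: [0.5406, 0.0607, 0.2799]
tool_rot: [[0.091, 0.996, -0.0], [0.996, -0.091, 0.0], [0.0, -0.0, -1.0]]
force: [0.0, -0.0, -0.0]
opening: 0.0877
finger_force: 0.0
```

```bash
python3 - <<'E'
from fit import *
from bench import r
s=r.get_state();print(s["position"],s["opening"],s["clock"])
m=r.camera_model("wrist");im=r.grab_frame("wrist")[:,:,::-1]
pickle.dump(m,open("wE.pkl","wb"));cv2.imwrite("pics/wE.png",im)
E
```

```text
[0.5406 0.0607 0.2799] 0.08767201789827594 9.0333
```

{"name": "send_rows", "arguments": {"series": [-0.0373, -0.0051, 0.0067, 0, 0, 0, 1, -0.0373, -0.0051, 0.0067, 0, 0, 0, 1, -0.0373, -0.0051, 0.0067, 0, 0, 0, 1, -0.0373, -0.0051, 0.0067, 0, 0, 0, 1, -0.0373, -0.0051, 0.0067, 0, 0, 0, 1, -0.0373, -0.0051, 0.0067, 0, 0, 0, 1, -0.0373, -0.0051, 0.0067, 0, 0, 0, 1, -0.0373, -0.0051, 0.0067, 0, 0, 0, 1, -0.0373, -0.0051, 0.0067, 0, 0, 0, 1, 0, 0, 0, 0, 0, 0, 1, 0, 0, 0, 0, 0, 0, 1, 0, 0, 0, 0, 0, 0, 1]}}

```text
clock: 10.08
position: [0.465, -0.2688, 0.2197]
tool_rot: [[0.09, 0.996, -0.0], [0.996, -0.09, 0.001], [0.001, -0.0, -1.0]]
force: [0.2, -0.0, -0.6]
opening: 0.0885
finger_force: 0.0
```

```bash
python3 - <<'E'
from fit import *
from bench import r
s=r.get_state();print(s["position"],s["opening"],s["clock"])
m=r.camera_model("wrist");im=r.grab_frame("wrist")[:,:,::-1]
pickle.dump(m,open("wF.pkl","wb"));cv2.imwrite("pics/wF.png",im)
print(proj(m,[.464,-.285,.05]))
e=cv2.imread("pics/wE.png")
u,v=proj(m,[.464,-.285,.05])[0].astype(int)
A=crop(e,280,95,80,120,5); v0=max(v-60,0);u0=u-40;print("F origin",u0,v0)
B=crop(im,u0,v0,80,120,5)
cv2.imwrite("pics/EF.png",cv2.convertScaleAbs(np.hstack([A,B]),alpha=1.3))
E
```

```text
[ 0.465  -0.2688  0.2197] 0.08849124274097962 10.0833
[[325.0779 188.1144]]
F origin 285 128
```

View pics/EF.png

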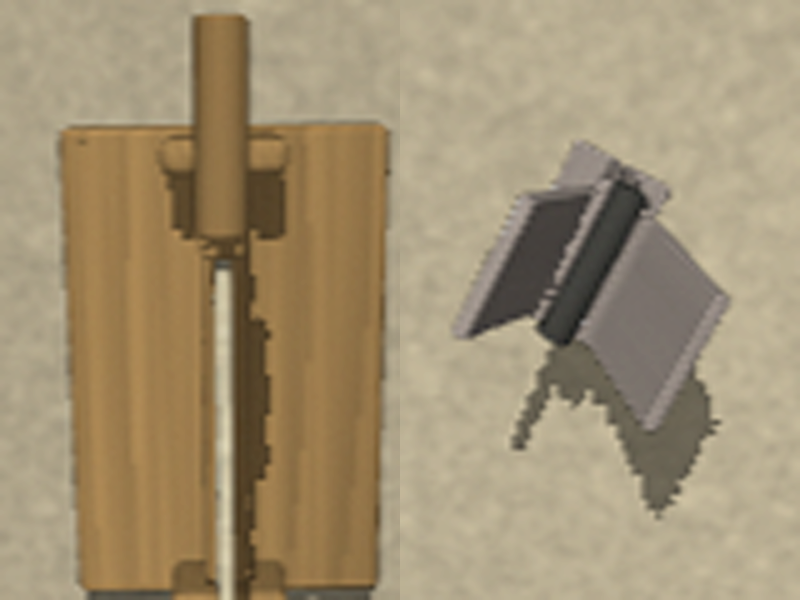

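```bash
python3 - <<'E'
from fit import *
E=pickle.load(open("wE.pkl","rb"));F=pickle.load(open("wF.pkl","rb"));A=pickle.load(open("wA.pkl","rb"))
def pe(p):
    f,c=stand(p)
    return np.array([f([-.05,.075,.014]),f([.05,.075,.014]),f([-.05,-.075,.014]),f([.05,-.075,.014]),c(.11,.05),c(.11,.104)+[0,0,.003]])
px=np.array([(62,128),(388,124),(80,587),(377,587),(222.5,264),(221,16)])/5+[280,95]
pxA=np.array([(36,122),(40,489),(294,123),(319,232),(296,555),(331,40)])/4+[285,90]
s=least_squares(lambda p:np.r_[(proj(E,pe(p[[0,1,2,3]]))-px).ravel(),(proj(A,pts(p[[0,1,2,4]])[:6])-pxA).ravel()],[.54,.047,-.08,0,.4])
print("stand",s.x,s.fun.reshape(-1,2)[:6]);f,c=stand(s.x[:4]);print("edge",c(.11,0),"bar",c(.11,.084))
print("err of a", np.sqrt(np.diag(np.linalg.inv(s.jac.T@s.jac))))
q=np.array([(122,192),(58,336),(329,296),(254,430)])/5+[285,128]
def cl(p):
    R=np.array([[np.cos(p[2]),-np.sin(p[2])],[np.sin(p[2]),np.cos(p[2])]])
    L=np.array([(-.0265,.018),(-.0265,-.018),(.0265,.018),(.0265,-.018)])
    return np.c_[L@R.T+p[:2],np.full(4,.092)]
s=least_squares(lambda p:(proj(F,cl(p))-q).ravel(),[.464,-.285,-.4]);print("clip",s.x,np.degrees(s.x[2]),s.fun.reshape(-1,2))
E
```

```text
stand [ 0.5404  0.0478 -0.0837 -0.0092  0.3984] [[-0.8273 -0.4007]
 [ 0.654  -0.1524]
 [-0.4969  1.0881]
 [ 0.1501  0.6431]
 [ 0.0346  1.1304]
 [-0.038  -1.442 ]]
edge [0.5394 0.0479 0.14  ] bar [0.5465 0.1316 0.14  ]
err of a [0.0006 0.0004 0.0053 0.0092 0.0093]
clip [ 0.4626 -0.2761 -0.5565] -31.88697000775196 [[-0.5734 -0.1768]
 [-1.8221 -0.5259]
 [ 1.2506  0.2678]
 [ 1.1807  0.6   ]]
```

{"name": "send_rows", "arguments": {"series": [0, 0, 0, 0, 0, 6.7, 1, 0, 0, 0, 0, 0, 6.7, 1, 0, 0, 0, 0, 0, 6.7, 1, 0, 0, 0, 0, 0, 6.6, 1, -0.0075, 0.0018, 0, 0, 0, 0, 1, 0, 0, 0.032, 0, 0, 0, 1, 0, 0, 0.032, 0, 0, 0, 1, 0, 0, 0.032, 0, 0, 0, 1, 0, 0, 0.0, 0, 0, 0, 1, 0, 0, 0, 0, 0, 0, 1], "force": 18}}

```text
clock: 10.97
position: [0.4621, -0.2765, 0.1238]
tool_rot: [[0.526, 0.851, -0.001], [0.851, -0.526, 0.001], [0.0, -0.002, -1.0]]
force: [-0.7, 0.0, 0.1]
opening: 0.0877
finger_force: 0.0
```

```bash
python3 - <<'E'
from fit import *
from bench import r
s=r.get_state();print(s["position"],s["tool_rot"],s["clock"])
m=r.camera_model("wrist");im=r.grab_frame("wrist")[:,:,::-1]
pickle.dump(m,open("wG.pkl","wb"));cv2.imwrite("pics/wG.png",im)
print(proj(m,[[.4626,-.2761,.092],[.4626,-.2761,.05]]))
E
```

```text
[ 0.4621 -0.2765  0.1238] [[ 0.5255  0.8508 -0.0014]
 [ 0.8508 -0.5255  0.0014]
 [ 0.0004 -0.0019 -1.    ]] 10.9667
[[326.3401 215.9129]
 [326.0621 198.8411]]
```

```bash
python3 - <<'E'
from fit import *
m=pickle.load(open("wG.pkl","rb"));im=cv2.imread("pics/wG.png").astype(int)
sat=(im[:,:,2]-im[:,:,0])
for row in range(176,240,6):
    x=np.where((sat[row,240:420]<14)&(im[row,240:420,2]>60))[0]+240; print(row,x.min() if len(x) else None,x.max() if len(x) else None,len(x))
from h import *
w=np.radians(-31.9);R=np.array([[np.cos(w),-np.sin(w)],[np.sin(w),np.cos(w)]])
L=np.array([(-.0265,.018),(-.0265,-.018),(.0265,.018),(.0265,-.018)])@R.T+[.4626,-.2761]
print(proj(m,np.c_[L,np.full(4,.092)]))
E
```

```text
176 313 339 13
182 312 340 19
188 303 349 27
194 294 358 34
200 296 359 32
206 296 360 34
212 297 359 33
218 296 359 30
224 294 359 21
230 297 358 12
236 295 357 8
[[291.3655 193.6064]
 [292.864  236.87  ]
 [361.592  193.8441]
 [359.5749 237.1098]]
```

{"name": "send_rows", "arguments": {"series": [0, 0.0005, 0.026, 0, 0, 0, 1, 0, 0, 0.026, 0, 0, 0, 1, 0, 0, 0.026, 0, 0, 0, 1, 0, 0, 0, 0, 0, 0, 1, 0, 0, 0, 0, 0, 0, 0.5, 0, 0, 0, 0, 0, 0, 0.5, 0, 0, 0, 0, 0, 0, 0.5, 0, 0, 0, 0, 0, 0, 0.5, 0, 0, 0, 0, 0, 0, 0.5, 0, 0, 0, 0, 0, 0, 0.4, 0, 0, 0, 0, 0, 0, 0.3], "force": 18}}

```text
clock: 11.93
position: [0.4628, -0.2778, 0.0465]
tool_rot: [[0.529, 0.849, 0.001], [0.849, -0.529, -0.001], [-0.0, 0.002, -1.0]]
force: [-0.4, -1.1, 4.0]
opening: 0.0437
finger_force: 3.7
```

{"name": "send_rows", "arguments": {"series": [0, 0, 0, 0, 0, 0, 0, 0, 0, 0, 0, 0, 0, 0, 0, 0, 0, 0, 0, 0, 0, 0, 0, 0, 0, 0, 0, 0, 0, 0, 0, 0, 0, 0, 0]}}

```text
clock: 12.35
position: [0.4641, -0.2788, 0.047]
tool_rot: [[0.529, 0.849, 0.004], [0.849, -0.529, -0.004], [-0.001, 0.006, -1.0]]
force: [3.2, -1.1, 7.7]
opening: 0.0216
finger_force: 17.5
```

{"name": "send_rows", "arguments": {"series": [0, 0, 0, 0, 0, 0, 0, 0, 0, 0, 0, 0, 0, 0, 0, 0, -0.01, 0, 0, 0, 0, 0, 0, -0.02, 0, 0, 0, 0, 0, 0, -0.03, 0, 0, 0, 0, 0, 0, -0.035, 0, 0, 0, 0, 0, 0, -0.035, 0, 0, 0, 0, 0, 0, -0.035, 0, 0, 0, 0, 0, 0, -0.035, 0, 0, 0, 0, 0, 0, 0, 0, 0, 0, 0, 0, 0, 0, 0, 0, 0, 0, 0, 0, 0, 0, 0, 0, 0]}}

```text
clock: 13.35
position: [0.4618, -0.2769, 0.2447]
tool_rot: [[0.529, 0.849, -0.002], [0.849, -0.529, 0.002], [0.0, -0.002, -1.0]]
force: [-0.1, 0.4, -1.1]
opening: 0.0193
finger_force: 18.0
```

```bash
python3 - <<'E'
from fit import *
from bench import r
s=r.get_state();print(s["position"],s["opening"],s["finger_force"],s["force"],s["ft_torque"],s["tool_rot"])
m=r.camera_model("scene");im=r.grab_frame("scene")[:,:,::-1];cv2.imwrite("pics/sH.png",im)
p=proj(m,s["position"]+np.array([[0,0,0],[0,0,.022]]));print(p)
w=r.grab_frame("wrist")[:,:,::-1];cv2.imwrite("pics/wH.png",w)
u,v=p[0].astype(int);print(u-35,v-40)
A=cv2.convertScaleAbs(crop(im,u-35,v-40,70,80,6),alpha=1.3);B=crop(w,270,120,90,120,4)
cv2.imwrite("pics/H.png",np.hstack([A,B]))
E
```

```text
[ 0.4618 -0.2769  0.2447] 0.01930787836566231 17.999863872119022 [-0.1082  0.4084 -1.1052] [-0.0612  0.1232  0.0544] [[ 0.5285  0.8489 -0.0019]
 [ 0.8489 -0.5285  0.0017]
 [ 0.0004 -0.0025 -1.    ]]
[[226.8532 196.9874]
 [225.9281 190.4257]]
191 156
```

View pics/H.png

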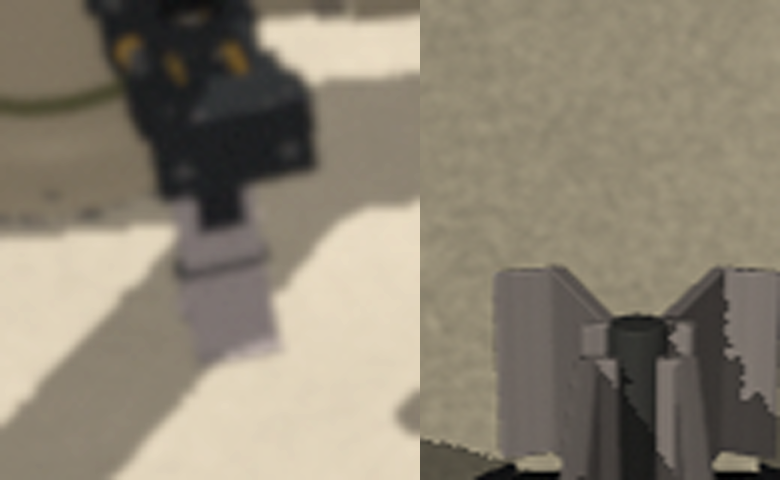

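```bash
python3 - <<'E'
from fit import *
from bench import r
s=r.get_state();T=s["tool_rot"];P=s["position"];m=r.camera_model("scene")
px=np.array([(205,358),(280,350),(180,270),(265,257)])/6+[191,156]
for zt in (0,.003,.006,.009):   # clip centre beyond TCP
    Q=[P+T@np.array(q) for q in ((-.018,.028,zt+.047),(.018,.028,zt+.047),(-.02,.009,zt+.005),(.02,.009,zt+.005))]
    print(zt,(proj(m,Q)-px).round(1).tolist())
# wrist rows
w=r.camera_model("wrist")
for zt in (0,.003,.006,.009):
    Q=[P+T@np.array(q) for q in ((.018,-.028,zt+.047),(.018,-.015,zt+.047),(.018,.015,zt+.047),(.02,0,zt+.010),(.02,0,zt))]
    print(zt,proj(w,Q).round(1).tolist())
print("obs (289.2,187)(303.7,187)(345.5,187)(325,199.5)(325,203.8)")
E
```

```text
0 [[-0.5, 2.2], [-0.3, 0.6], [-0.4, 1.0], [-0.3, -0.0]]
0.003 [[-0.4, 3.0], [-0.2, 1.4], [-0.2, 1.9], [-0.1, 0.9]]
0.006 [[-0.2, 3.9], [-0.1, 2.3], [-0.1, 2.7], [-0.0, 1.8]]
0.009 [[-0.1, 4.7], [0.1, 3.1], [0.0, 3.6], [0.1, 2.6]]
0 [[291.2, 188.9], [307.3, 188.9], [344.5, 188.8], [326.2, 201.3], [326.3, 206.4]]
0.003 [[291.6, 187.8], [307.5, 187.8], [344.2, 187.8], [326.2, 199.9], [326.3, 204.8]]
0.006 [[292.0, 186.8], [307.7, 186.8], [344.0, 186.8], [326.2, 198.6], [326.3, 203.3]]
0.009 [[292.4, 185.8], [307.9, 185.8], [343.7, 185.8], [326.1, 197.2], [326.2, 201.8]]
obs (289.2,187)(303.7,187)(345.5,187)(325,199.5)(325,203.8)
```

{"name": "send_rows", "arguments": {"series": [0.0132, -0.0044, 0, 0, 0, 0, 0, 0.0264, -0.0088, 0, 0, 0, 0, 0, 0.0264, -0.0088, 0, 0, 0, 0, 0, 0.0264, -0.0088, 0, 0, 0, 0, 0, 0.0264, -0.0088, 0, 0, 0, 0, 0, 0.0264, -0.0088, 0, 0, 0, 0, 0, 0.0264, -0.0088, 0, 0, 0, 0, 0, 0.0264, -0.0088, 0, 0, 0, 0, 0, 0.0264, -0.0088, 0, 0, 0, 0, 0, 0.0264, -0.0088, 0, 0, 0, 0, 0, 0.0264, -0.0088, 0, 0, 0, 0, 0, 0.0264, -0.0088, 0, 0, 0, 0, 0]}}

```text
clock: 14.45
position: [0.5365, 0.0362, 0.245]
tool_rot: [[0.528, 0.849, -0.002], [0.849, -0.528, 0.0], [-0.001, -0.002, -1.0]]
force: [0.4, -0.7, 0.1]
opening: 0.0197
finger_force: 18.0
```

{"name": "send_rows", "arguments": {"series": [0.0132, -0.0044, 0, 0, 0, 0, 0, 0, 0, 0, 0, 0, -3.8, 0, 0, 0, 0, 0, 0, -5.8, 0, 0, 0, 0, 0, 0, -5.8, 0, 0, 0, 0, 0, 0, -5.8, 0, 0, 0, 0, 0, 0, -3.9, 0, 0, 0, 0, 0, 0, -2, 0, 0, 0, 0, 0, 0, 0, 0, 0, 0, 0, 0, 0, 0, 0, 0, 0, 0, 0, 0, 0, 0]}}

```text
clock: 15.28
position: [0.5399, 0.0478, 0.2454]
tool_rot: [[0.085, 0.996, -0.001], [0.996, -0.085, 0.0], [0.0, -0.001, -1.0]]
force: [0.4, 0.5, -1.9]
opening: 0.0194
finger_force: 18.0
```

```bash
python3 - <<'E'
from fit import *
from bench import r
s=r.get_state();T=s["tool_rot"];print(s["clock"],s["position"],np.degrees(np.arctan2(T[1,1],T[0,1])),s["opening"],s["finger_force"])
print("shift in tool",T.T@(np.array([.5394,.0479,.1625])-s["position"]))
w=r.camera_model("wrist");im=r.grab_frame("wrist")[:,:,::-1].copy();cv2.imwrite("pics/wI.png",im)
f,c=stand([.5404,.0478,-.0837,-.009]);print("pred",proj(w,[c(.11,.05),c(.11,.02),c(.11,.104),f([-.05,.075,.014]),f([.05,.075,.014])]))
# card top edge (bright, low sat) columns per row
for row in range(100,240,10):
    a=im[row,250:400].astype(int);x=np.where((a.min(1)>125))[0]+250
    y=np.where((a[:,2]-a[:,0])>45)[0]+250
    print(row,"white",(x.min(),x.max(),len(x)) if len(x) else 0,"wood",(y.min(),y.max(),len(y)) if len(y) else 0)
E
```

```text
15.2833 [0.5399 0.0478 0.2454] -4.8563054084024895 0.019375707535197198 17.999869123850658
shift in tool [ 0.     -0.0005  0.0829]
pred [[324.4214 140.815 ]
 [324.4523 171.1226]
 [324.36    80.6936]
 [288.4745 111.4331]
 [361.5482 111.307 ]]
100 white 0 wood (np.int64(319), np.int64(328), 10)
110 white 0 wood (np.int64(319), np.int64(328), 10)
120 white 0 wood (np.int64(290), np.int64(359), 64)
130 white 0 wood (np.int64(290), np.int64(359), 56)
140 white 0 wood (np.int64(290), np.int64(359), 61)
150 white (np.int64(324), np.int64(324), 1) wood (np.int64(291), np.int64(358), 59)
160 white (np.int64(324), np.int64(324), 1) wood (np.int64(291), np.int64(358), 56)
170 white (np.int64(324), np.int64(324), 1) wood (np.int64(291), np.int64(358), 56)
180 white (np.int64(323), np.int64(324), 2) wood (np.int64(292), np.int64(357), 54)
190 white (np.int64(324), np.int64(324), 1) wood (np.int64(310), np.int64(338), 20)
200 white 0 wood 0
210 white 0 wood 0
220 white 0 wood 0
230 white 0 wood 0
```

{"name": "send_rows", "arguments": {"series": [0, 0, 0.008, 0, 0, 0, 0, 0, 0, 0.012, 0, 0, 0, 0, 0, 0, 0.012, 0, 0, 0, 0, 0, 0, 0.012, 0, 0, 0, 0, 0, 0, 0.012, 0, 0, 0, 0, 0, 0, 0.01, 0, 0, 0, 0, 0, 0, 0.008, 0, 0, 0, 0, 0, 0, 0.006, 0, 0, 0, 0, 0, 0, 0.003, 0, 0, 0, 0, 0, 0, 0, 0, 0, 0, 0, 0, 0, 0, 0, 0, 0, 0, 0, 0, 0, 0, 0, 0, 0]}}

```text
clock: 16.33
position: [0.5405, 0.0474, 0.1632]
tool_rot: [[0.084, 0.996, 0.001], [0.996, -0.084, -0.0], [-0.0, 0.001, -1.0]]
force: [0.0, 0.6, -0.6]
opening: 0.0191
finger_force: 18.0
```

```bash
python3 - <<'E'
from fit import *
from bench import r
s=r.get_state();T=s["tool_rot"];print(s["clock"],s["position"],s["opening"],s["finger_force"],s["force"],s["ft_torque"])
w=r.camera_model("wrist");im=r.grab_frame("wrist")[:,:,::-1].copy();cv2.imwrite("pics/wJ.png",im)
f,c=stand([.5404,.0478,-.0837,-.009]);P=s["position"]
print("pred",proj(w,[c(.11,.05),c(.11,.02),c(.11,.104),f([-.05,.075,.014]),f([.05,.075,.014])]))
for row in range(110,215,7):
    a=im[row,280:370].astype(int); print(row,"".join("#" if x.min()>115 and x[2]-x[0]<32 else "w" if x[2]-x[0]>38 else "-" if x.max()<60 else "g" if x[2]-x[0]<16 else "." for x in a))
# scene: jaw bottom/card relation
m=r.camera_model("scene");sc=r.grab_frame("scene")[:,:,::-1].astype(int)
Q=[P+T@np.array(q) for q in ((-.018,.028,.0485),(.018,.028,.0485),(-.02,.009,.0065),(.02,.009,.0065))]
print("jaw pred",proj(m,Q),"card top",proj(m,[c(.11,-.05),c(.11,.05)]))
for row in range(182,216):
    a=sc[row,305:345]; print(row,"".join("w" if x[2]-x[0]>55 else "-" if x.max()<60 else "g" if x[2]-x[0]<12 else "#" if x[2]-x[0]<26 else "." for x in a))
E
```

```text
16.3333 [0.5405 0.0474 0.1632] 0.01908338753122343 17.999907006178546 [ 0.0122  0.6499 -0.5709] [-0.0643  0.0845 -0.0396]
pred [[323.7264 154.2943]
 [323.7663 195.6295]
 [323.644   68.9447]
 [278.6357 112.4211]
 [370.3751 112.3396]]
110 ...................................wwwwwwwwwwwwwwww.......................................
117 wwwwwwwwwwwwwwwwwwwwwwwwwwwwwwwwwwwwwwwwwwwwwwwwwww.wwwwwwwwwwwwwwwwwwwwwwwwwwwwwwwwwwwww.
124 wwwwwwwwwwwwwwwwwwwwwwwwwww.wwwwwwwwwwwwwwwwwwwwwww.wwwwwwww.wwwwwwwwwwwwwwwwwwwwwwwwwwww.
131 wwwwwwwwwwwwwwwwwwwwwwwwwwwwww.....wwwwwwwwwwwwwwww..........wwwwwwwwwwwwwwwwwwwwwwwwwww..
138 wwwwwwwwwwwwwwwwwwwwwwwwwwwwwww.w..wwwwwwwwwwwwwwww..........wwwwwwwwwwwwwwwwwwwwwwwwwww..
145 .wwwwwwwwwwwwwwwwwwwwwwwwwwwwwwwwwwwwww...........-wwwwwwwwwwwwwwwwwwwwwwwwwwwwwwwwwwwww..
152 .wwwwwwwwwwwwwwwwwwwwwwwwwwwwwwwwwwwwwwww..gg.......wwwwwwwwwwwwwwwwwwwwwwwwwwwwwwwwwwww..
159 #wwwwwwwwwwwwwwwwwwwwwwwwwwwwwwwwwwwwwwww.#.........wwwwwwwwwwwwwwwwwwwwwwwwwwwwwwwwwww...
166 ..wwwwwwwwwwwwwwwwwwwwwwwwwwwwwwwwwwwwww.#............wwwwwwwwwwwwwwwwwwwwwwwwwwwwwwwww...
173 ..wwwwww
[... 1533 characters left out ...]
###########..............
201 ......####################...ww.........
202 ......####################..wwwww.......
203 ......###################...wwwww.......
204 ......##################...ww...........
205 ......################....ww............
206 ......###############...................
207 ......#############.....................
208 ......############......................
209 ......###########.......................
210 ......#########.................wwww....
211 .......######.................wwwwwwww..
212 .......#####.............wwwwwwwwwwwwwww
213 ...www.###..............wwwwwwwwwwwwwwww
214 ..wwww.##..............wwwwwwwwwwwwwwwww
215 wwwwww................wwwwwwwwwwwwwwwwww
```

{"name": "send_rows", "arguments": {"series": [0, -0.0005, 0.001, 0, 0, 0, 0, 0, -0.0005, 0.002, 0, 0, 0, 0, 0, 0, 0, 0, 0, 0, 0, 0, 0, 0, 0, 0, 0, 0, 0, 0, 0, 0, 0, 0, 0, 0, 0, 0, 0, 0, 0, 0]}}

```text
clock: 16.93
position: [0.5393, 0.0474, 0.1598]
tool_rot: [[0.084, 0.996, 0.0], [0.996, -0.084, -0.0], [-0.0, 0.0, -1.0]]
force: [-0.2, 0.4, -1.0]
opening: 0.0194
finger_force: 18.0
```

```bash
python3 - <<'E'
from bench import r
s=r.get_state();print(s["position"],s["opening"],s["finger_force"],s["force"],s["qvel"])
print(r.sign_off())
E
```

```text
[0.53925554 0.04744795 0.15979205] 0.019350499291400466 17.999932610819087 [-0.1801704  0.3862738 -0.966253 ] [ 0.0052298  -0.03312876  0.04494203 -0.01527934 -0.10050526 -0.02982543]
the job is handed in; nothing more can be done
None
```

The card stands upright to within about 0.01 rad, and the arm is holding the clip open astride the middle of its top edge. By measurement the jaws reach roughly 23–31 mm down each side with no sign of contact. I handed the job in at about 17 s; no verdict came back.

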